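Present a sample jar to the scanner and index the scanner slide

ROBOT

A 6-joint arm with a two-finger parallel gripper is mounted at the origin on a cart in front of the work surface, level with it; the furniture and walls round the work are solid. World frame = base frame: x ahead of the robot, y to its left, z up, the work surface at z = 0. Lengths are in m, angles in rad, forces in N, time in s.
With the tool pointing down it reaches from about 0.25 to 0.725 m from the base axis. Payload 9.7 kg.
Tool frame: the origin (TCP) lies at the centre of the arm's flange, where the gripper is bolted on; the fingertips stand 173 mm ahead of it and the grasp point (between the pads) lies 155 mm ahead of it; y points along the fingers, x is the direction in which the jaws open and shut, and the axes are right-handed (so a half turn about y gives the same grasp; the last joint's range is limited). The gripper opens to 85 mm and grips with 20 to 120 N. Pads are 22 mm wide; open, the fingers measure 114 mm over their backs; the gripper's body (76 mm by 85 mm) begins 54 mm behind the grasp point. The pads swing forward as they close: fully open they stand 13 mm farther back than shut.
Start: joints at [1.274, 0.087, 0.176, 1.66, 0, 1.571], TCP at [0.161, 0.526, 0.405] pointing down, gripper open.
Joint ranges: [-3.13, 3.13], [-0.85, 1.81], [-1.15, 1.24], [-2.2, 2.28], [-1.44, 1.52], [-3.14, 3.14]. Speed limits (rad/s): [2.22, 2.22, 2.57, 3.14, 3.14, 3.14].

INTERFACE

Orientations are given as a unit quaternion [w, x, y, z].
In Python, from plant import robot gives the robot as it stands.
- The arm moves only by the shell command python3 -m pendant 'ROWS'. ROWS is JSON, a list of rows, each a list of 3 entries, a list of its own where there are three numbers: the finger opening in mm, from 0 to 85.4, then the shift along the tool's x, y, z in mm, then the turn, a rotation vector about the tool's x, y, z in rad. A call has 1 to 5 rows; each row shifts and turns the commanded pose from where the row before left it, along the tool's axes as they then stand; what a row does not reach is not made up. A row lasts 1/12 s, in which the tool goes at most 41.7 mm and 7.16 degrees, less where a joint would pass 70% of its speed; a pose out of reach is approached as far as the arm can. A call is refused whole if a number of a shift passes 41.7 or a number of a turn 0.125, either way. A call with a gripper value outside its range is refused whole. The fingers move at their own pace and stop on an object; the grip force is fixed at half the most. Time passes only in rows, so rows that do not move let the fingers close. It gives the time, the measured TCP pose, the force and the opening at its end, in the units of the state.
- robot.sense(): the state, without advancing time (a new reading comes with each control period).
- robot.capture(name): name is "scene" or "top" or "wrist"; returns (picture, depth): 400x640x3 uint8, blue, green, red; 400x640 float32, m along the optical axis (not along the pixel's ray), 0 where there is no reading.
- robot.get_calibration(name): a dict with "K" (3x3 intrinsics, pixels), "eye" and "attitude" of the camera in the world; the wrist camera has in their place "mount" (4x4, takes a point from camera to tool coordinates, whose origin is the TCP and whose axes are the tool frame's). Camera axes: x right, y down, z forward; pixel columns grow to the right and rows downward; lengths in m; the calibration is good to about 2 mm. A picture is of the moment at which its call begins: read the wrist's pose just before it. get_calibration takes no time and is no camera call.
- robot.finish_job(): hands the job in, once; it reports no verdict.
The state is a dict: "clock": time; "joints": joint angles; "qd": joint speeds; "joint_torque": joint torques, N m; "tool_pos": TCP position; "ee_rot": TCP orientation; "wrist_force": force on the tool from outside, world axes, zero at the start; "moment": the same for the moment, N m; "finger_gap": opening from 0.0 (shut) to 1.0 (fully open).
Only numpy, scipy, OpenCV 4.12 (cv2) and the standard library are available. Lean on these libraries where they do the work, as an engineer would, in place of code of your own. Each camera call takes 0.05 s, during which the arm holds its last target.

TASK

Turn the sample jar in its round seat so that its code label squarely faces the scanner. Then pull up the spring lock plunger on the scanner's slide, move the slide exactly one hole nearer to the jar and let the pin drop fully home. Finish while still gripping the plunger knob, holding the pin engaged in that hole; the jar stays seated and facing the scanner, and the vial, beaker and brass weight beside the stand stay where they are.

Things in the scene. Friction and masses are not known exactly. Their poses are not given: they have to be found in the camera images.
- stand: fixed base plate, 110 mm (x) by 312 mm (y), 12 mm thick, with a 30 mm wide steel rail along its y axis (top 38 mm above the table) and a low black ring seat for the jar at its +y end. Origin: on the table, on the rail's centre line; z up. The rail has four 11 mm index holes 30 mm apart, at y = -124, -94, -64, -34 mm; the pin starts in that at -94
- seat (a point): centre of the ring seat's floor, at (0, 105, 12) mm on the stand; the ring is 8 mm high, outside diameter 56 mm, and leaves the jar 1.5 mm of play all round
- jar: loose jar, 84 mm tall, about 120 g: white body 40 mm across up to 60 mm, then a grey ribbed cap 44 mm across and 24 mm high, to grip. Origin: centre of underside; z up; label on its -y side, and a raised white rib on the cap (8 mm wide, 4 high) points to the label. Faces the scanner when its axes are parallel to the stand's; starts turned 40 to 92 degrees clockwise (from above) from that
- jar_mark (a point): centre of the code label (18 mm wide, 34 mm high) on the jar's side, 37 mm above the jar's underside and 21.7 mm from its axis
- scan_window (a point): centre of the scanner's dark window, which looks along the stand's +y axis towards the jar, 72 mm above the table. The scanner head (52 x 36 x 62 mm, top 104 mm above the table) rides on the slide, its back 66 mm from the axis of the plunger knob
- carriage (a joint): position of the slide along the rail, m: 0 in the starting hole, + towards the jar (the stand's +y); the next hole is at 0.030, the one after at 0.060. Friction about 1.5 N; it stays where it is left
- plunger (a joint): lift of the lock plunger, m: 0 pin fully home, 0.014 fully pulled up; the pin (8 mm, round tip) reaches 8 mm into the rail, so it is clear of the holes above 0.008. A spring pushes it down with 6 N (home) to 12 N (pulled). Resting on the rail between holes it reads 0.008
- knob (a point): grip point on the plunger's black upright knob, on its axis, 76 mm above the table with the pin home. The knob is a plain ribbed cylinder 26 mm in diameter from 60 to 88 mm above the table; the slide's top below it is at 45 mm, with a 20 mm collar up to 56 mm. The knob does not turn; it moves up with the plunger and along with the slide. Friction holds a firm grip
- vial: small capped glass vial, 25 mm in diameter, 47 mm tall, a bystander. Origin: centre of underside
- beaker: 50 ml beaker, 48 mm wide, 56 mm tall, a bystander. Origin: centre of underside
- brass_weight: small brass weight, 20 mm in diameter, 31 mm tall, a bystander. Origin: centre of underside
Not all that is in view belongs to the job. What is shaped like the jar but green or red is not meant.

How it is judged:
By the outcome, as a careful person would: the job done as asked, in the order asked, and still so for the second after the job is handed in, while the arm keeps its last pose, push and grip.
It also fails if it takes over 48 s, if anything falls off the work surface, if the arm or the gripper's body presses on something with over 40 N, if the wrist force passes 120 N, or if a joint passes its speed limit or range.

## Working session

There is one attempt and no reset: what is moved stays moved. The work goes in short steps, Python scripts to look and compute and a shell command to move; the robot and the scene stay as the last step left them, time stands still between calls to the robot, and variables do not carry over. Pictures are saved under pics/ and viewed, and the job is handed in when it is done.

```bash
ls; mkdir -p pics; python3 - <<'E'
from plant import robot
import cv2
print(robot.sense())
for n in ["scene","top","wrist"]:
    p,d=robot.capture(n); cv2.imwrite(f"pics/{n}0.png",p)
    import numpy as np; np.save(f"pics/{n}0.npy",d); 
    print(n,robot.get_calibration(n))
E
```

```text
pics
{'clock': 0.0, 'joints': array([1.27404738e+00, 8.74405161e-02, 1.75150976e-01, 1.65979261e+00,
       1.43446168e-05, 1.57079321e+00]), 'qd': array([ 6.37847478e-04, -1.38289487e-03, -8.14280130e-04,  1.40805421e-03,
        5.59161244e-04, -8.34503879e-05]), 'joint_torque': array([-1.12399139e-03, -5.20392931e+01,  4.64800429e+01,  1.64735690e-02,
       -1.38005812e-04,  2.61610791e-05]), 'tool_pos': array([0.16082589, 0.52596244, 0.40400232]), 'ee_rot': array([-0.56815458,  0.56868723,  0.42022335, -0.42096027]), 'wrist_force': array([-0.80071959,  0.13357758, -0.64231007]), 'moment': array([0.01406802, 0.0160797 , 0.00476408]), 'finger_gap': 0.9983128661091673}
scene {'K': array([[462.33811273,   0.        , 320.08528558],
       [  0.        , 462.33811273, 202.38126216],
       [  0.        ,   0.        ,   1.        ]]), 'eye': array([ 0.00175283, -0.3299483 ,  0.60758605]), 'attitude': array([-0.40779304,  0.81293341, -0.37439809,  0.18074895])}
top {'K': array([[362.17503446,   0.        , 317.15608532],
       [  0.        , 362.17503446, 201.30081472],
       [  0.        ,   0.        ,   1.        ]]), 'eye': array([0.43400417, 0.13345262, 0.92165341]), 'attitude': array([ 0.03532449, -0.70446497,  0.70820287, -0.03049554])}
wrist {'K': array([[330.11753263,   0.        , 322.05169638],
       [  0.        , 330.11753263, 196.19861887],
       [  0.        ,   0.        ,   1.        ]]), 'mount': array([[ 9.99999435e-01,  1.01543065e-03,  3.15006457e-04,
        -1.40860229e-03],
       [-3.18068632e-05, -2.67583782e-01,  9.63534597e-01,
         3.02458723e-02],
       [ 1.06269318e-03, -9.63534062e-01, -2.67583598e-01,
         6.60444874e-02],
       [ 0.00000000e+00,  0.00000000e+00,  0.00000000e+00,
         1.00000000e+00]])}
```

View pics/scene0.png

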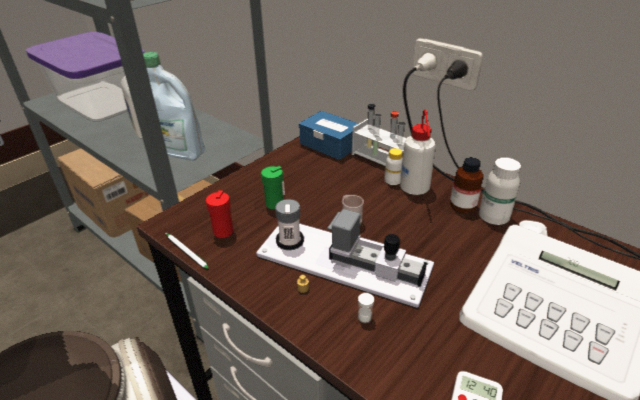

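View pics/top0.png

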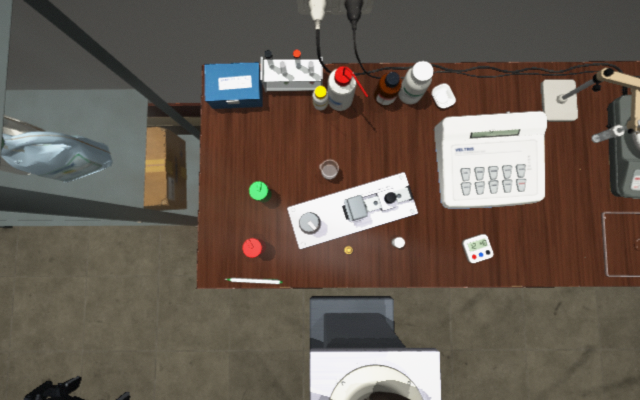

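View pics/wrist0.png

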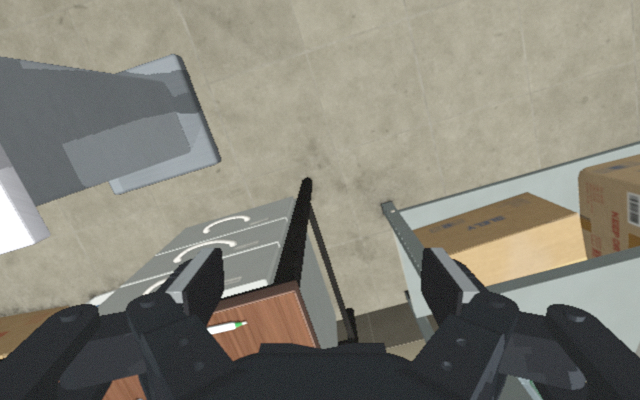

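```bash
cat > h.py <<'E'
import numpy as np, cv2
from scipy.spatial.transform import Rotation as R
from plant import robot
def quat(q): return R.from_quat([q[1],q[2],q[3],q[0]])
def cam(n,state=None):
    c=robot.get_calibration(n)
    if n=="wrist":
        s=state or robot.sense(); T=np.eye(4); T[:3,:3]=quat(s['ee_rot']).as_matrix(); T[:3,3]=s['tool_pos']
        M=T@c['mount']; return c['K'],M[:3,3],M[:3,:3]
    return c['K'],c['eye'],quat(c['attitude']).as_matrix()
def ray(cm,u,v):
    K,e,A=cm; d=A@np.array([(u-K[0,2])/K[0,0],(v-K[1,2])/K[1,1],1.]); return e,d
def onz(cm,u,v,z):
    e,d=ray(cm,u,v); return e+d*(z-e[2])/d[2]
def atd(cm,u,v,dep):
    e,d=ray(cm,u,v); return e+d*dep
def proj(cm,p):
    K,e,A=cm; q=A.T@(np.asarray(p)-e); return K[0,0]*q[0]/q[2]+K[0,2],K[1,1]*q[1]/q[2]+K[1,2]
def crop(p,x0,y0,x1,y1,s,f):
    cv2.imwrite(f,cv2.resize(p[y0:y1,x0:x1],None,fx=s,fy=s,interpolation=cv2.INTER_CUBIC))
E
python3 - <<'E'
from h import *
p=cv2.imread('pics/top0.png'); crop(p,270,155,430,265,5,'pics/topc.png')
q=cv2.imread('pics/scene0.png'); crop(q,240,180,450,330,3.8,'pics/scenec.png')
d=np.load('pics/top0.npy');c=cam('top')
print(c[2])
for u,v in [(310,222),(390,197),(360,250),(330,240),(300,300)]:
    print(u,v,atd(c,u,v,d[v,u]))
d=np.load('pics/scene0.npy');c=cam('scene')
for u,v in [(290,207),(391,240),(350,300)]:
    print(u,v,atd(c,u,v,d[v,u]))
print(quat(robot.sense()['ee_rot']).as_matrix())
E
```

```text
[[-0.00496256 -0.99565375  0.09299988]
 [-0.99996271  0.00559824  0.00657567]
 [-0.00706773 -0.09296378 -0.99564441]]
310 222 [0.46374494 0.15535401 0.09927466]
390 197 [ 0.52092932 -0.02948201  0.08780751]
360 250 [ 0.39597151  0.03167666 -0.00378744]
330 240 [0.42159143 0.10756524 0.00118638]
300 300 [ 0.14262639  0.22420278 -0.74816921]
290 207 [0.4662241  0.1521648  0.09494121]
391 240 [ 0.5167227  -0.03421381  0.08737604]
350 300 [ 0.43142739 -0.01645578 -0.00149996]
[[ 2.92438565e-01 -2.71617225e-04 -9.56284274e-01]
 [ 9.56283781e-01 -9.71236625e-04  2.92438690e-01]
 [-1.00820970e-03 -9.99999491e-01 -2.42838975e-05]]
```

View pics/topc.png

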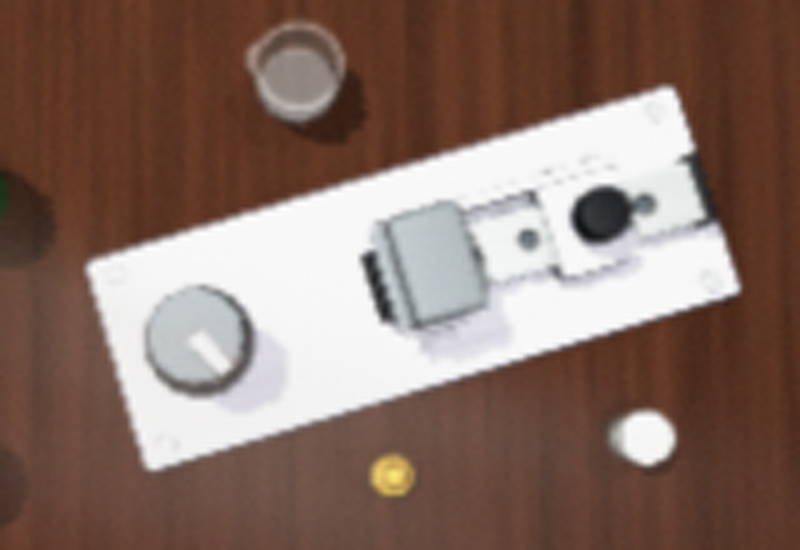

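View pics/scenec.png

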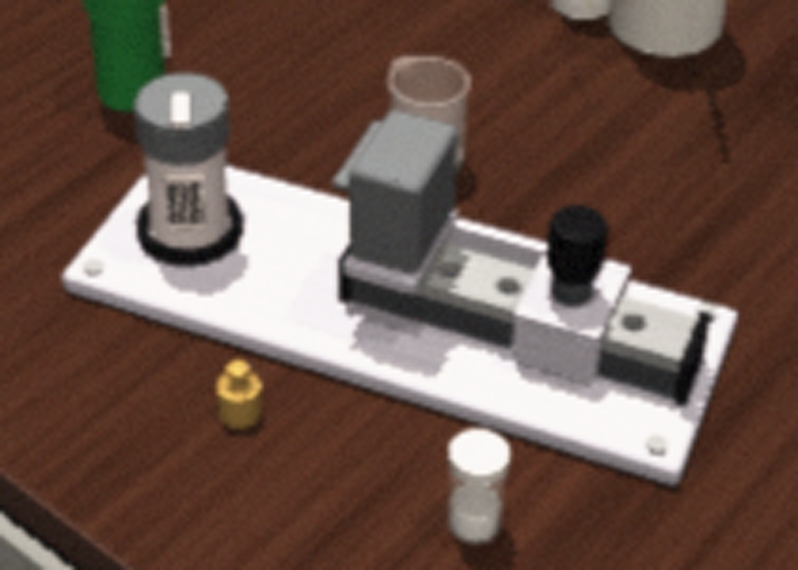

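```bash
cat > m.py <<'E'
from h import *
def rep(p,d,n='top'):
    c=cam(n)
    H=cv2.cvtColor(p,cv2.COLOR_BGR2HSV)
    return c,H
E
python3 - <<'E'
from h import *
p=cv2.imread('pics/top0.png'); c=cam('top'); d=np.load('pics/top0.npy')
def corner(x,y): return onz(c,270+(x-2)/5,155+(y-2)/5,0.012)[:2]
A,B,C,D=[corner(*k) for k in [(88,265),(672,87),(740,292),(150,470)]]
print(A,B,C,D)
print('len',np.linalg.norm(A-B),np.linalg.norm(D-C),'wid',np.linalg.norm(A-D),np.linalg.norm(B-C))
ctr=(A+B+C+D)/4; yd=(A-B)+(D-C); yd/=np.linalg.norm(yd); print('ctr',ctr,'ydir',yd)
xd=np.array([yd[1],-yd[0]]); print('yaw(x axis)',np.degrees(np.arctan2(xd[1],xd[0])))
print('seat',ctr+.105*yd,'knob pred',ctr-.094*yd)
# depth based points
v,u=np.mgrid[160:262,272:428]; P=np.array([atd(c,a,b,d[b,a]) for a,b in zip(u.ravel(),v.ravel())])
def cen(m): Q=P[m]; return Q.mean(0),len(Q),Q.min(0),Q.max(0)
s=ctr+.105*yd; k=ctr-.094*yd
for z0,z1,o,r in [(.090,.105,s,.035),(.08,.1,k,.025)]:
    m=(P[:,2]>z0)&(P[:,2]<z1)&(np.hypot(*(P[:,:2]-o).T)<r); 
    pix=np.c_[u.ravel()[m],v.ravel()[m]].astype(np.float32)
    (cx,cy),rad=cv2.minEnclosingCircle(pix)
    print(cen(m),cx,cy,rad)
for nm,x,y,z in [('jar',198,341,.096),('knob',603,214,.088)]:
    print(nm,onz(c,270+(x-2)/5,155+(y-2)/5,z))
# rib
e1=onz(c,270+(194-2)/5,155+(336-2)/5,.1);e2=onz(c,270+(227-2)/5,155+(372-2)/5,.1)
v_=(e2-e1)[:2]; print('rib',e1,e2,np.degrees(np.arctan2(v_[1],v_[0])), 'target -y dir',np.degrees(np.arctan2(-yd[1],-yd[0])))
E
```

```text
[0.50345348 0.21502999] [ 0.59240546 -0.08127667] [ 0.4880606  -0.11252144] [0.40078567 0.18381735]
len 0.30937047476795493 0.30892327830111777 wid 0.10730753944352267 0.1089223812875441
ctr [0.4961763  0.05126231] ydir [-0.28502232  0.95852088]
yaw(x axis) 16.560182475360293
seat [0.46624896 0.151907  ] knob pred [ 0.5229684  -0.03883866]
(array([0.46416138, 0.15791483, 0.0957676 ]), 292, array([0.44343059, 0.13719804, 0.09045486]), array([0.48464668, 0.17844846, 0.1021606 ])) 308.79412841796875 221.7941131591797 9.748237609863281
(array([ 0.52044168, -0.03184442,  0.08664932]), 101, array([ 0.50920472, -0.04372831,  0.08035605]), array([ 0.53282412, -0.02027592,  0.08956661])) 390.9285583496094 197.2857208251953 5.626660346984863
jar [0.46205273 0.15726911 0.096     ]
knob [ 0.51997733 -0.02988395  0.088     ]
rib [0.46419059 0.15896101 0.1       ] [0.44783757 0.1440698  0.1       ] -137.67869274977684 target -y dir -73.43981752463971
```

```bash
python3 - <<'E'
from h import *
c=cam('scene'); t=cam('top')
f=lambda x,y:(240+x/3.8-.4,180+y/3.8-.4)
for nm,a,z,tp in [('jar',(182,104),.096,(198,341)),('knob',(578,224),.088,(603,214))]:
    u,v=f(*a); print(nm,onz(c,u,v,z)); 
    e1,d1=ray(c,u,v); e2,d2=ray(t,270+tp[0]/5-.4,155+tp[1]/5-.4)
    M=np.c_[d1,-d2]; s=np.linalg.lstsq(M,e2-e1,rcond=None)[0]; print(e1+d1*s[0],e2+d2*s[1])
E
```

```text
jar [0.4624026  0.15472433 0.096     ]
[0.46355175 0.1559334  0.09472379] [0.46209642 0.15730621 0.09471395]
knob [ 0.51993645 -0.0334154   0.088     ]
[ 0.52188618 -0.03229966  0.08604499] [ 0.5202354  -0.03037426  0.0854975 ]
```

```bash
for i in 1 2; do python3 -m pendant '[[85,[-22,3.7,-33],[0,0,0]],[85,[-22,3.7,-33],[0,0,0]],[85,[-22,3.7,-33],[0,0,0]],[85,[-22,3.7,-33],[0,0,0]],[85,[-22,3.7,-33],[0,0,0]]]'; done
```

```text
clock: 0.57
tool_pos: [0.2871, 0.371, 0.3858]
ee_rot: [-0.568, 0.568, 0.421, -0.421]
wrist_force: [1.0, -0.2, 0.2]
finger_gap: 0.995
clock: 0.98
tool_pos: [0.4128, 0.2172, 0.3675]
ee_rot: [-0.568, 0.568, 0.421, -0.421]
wrist_force: [0.1, 0.3, 0.6]
finger_gap: 0.998
```

```bash
python3 -m pendant '[[85,[-22,3.7,-33],[0,0,0]],[85,[-22,3.7,-33],[0,0,0]],[85,[0,0,0],[0,0.125,0]],[85,[0,0,0],[0,0.125,0]],[85,[0,0,0],[0,0.125,0]]]'; for i in 1 2; do python3 -m pendant '[[85,[0,0,0],[0,0.125,0]],[85,[0,0,0],[0,0.125,0]],[85,[0,0,0],[0,0.125,0]],[85,[0,0,0],[0,0.125,0]],[85,[0,0,0],[0,0.125,0]]]'; done; python3 -m pendant '[[85,[0,0,0],[0,0.125,0]],[85,[0,0,0],[0,0.125,0]],[85,[0,0,0],[0,0.125,0]],[85,[0,0,0],[0,0.1,0]],[85,[0,0,0],[0,0,0]]]'
python3 - <<'E'
from h import *
s=robot.sense(); p,d=robot.capture('wrist'); cv2.imwrite('pics/w1.png',p); np.save('pics/w1.npy',d)
np.save('pics/w1s.npy',s,allow_pickle=True)
print(s['joints'],s['tool_pos']); M=quat(s['ee_rot']).as_matrix(); print(M, np.degrees(np.arctan2(M[1,0],M[0,0])))
E
```

```text
clock: 1.4
tool_pos: [0.4628, 0.1567, 0.3598]
ee_rot: [0.638, -0.638, -0.304, 0.305]
wrist_force: [-0.9, -0.2, 0.4]
finger_gap: 0.993
clock: 1.82
tool_pos: [0.4623, 0.1576, 0.36]
ee_rot: [-0.701, 0.701, 0.094, -0.095]
wrist_force: [0.1, 0.1, 0.1]
finger_gap: 1.0
clock: 2.23
tool_pos: [0.4623, 0.1577, 0.36]
ee_rot: [-0.696, 0.696, -0.126, 0.125]
wrist_force: [0.1, 0.6, 0.0]
finger_gap: 0.999
clock: 2.65
tool_pos: [0.4623, 0.1577, 0.3601]
ee_rot: [-0.647, 0.647, -0.285, 0.285]
wrist_force: [-0.5, 0.2, -0.7]
finger_gap: 0.997
[ 3.28652996e-01 -7.19603015e-02 -7.03172248e-02  1.57286181e+00
  3.41093952e-05  2.72995235e+00] [0.46228459 0.15765256 0.36006517]
[[ 6.74504425e-01 -4.10811538e-04  7.38270690e-01]
 [-7.38270777e-01 -1.04056930e-04  6.74504447e-01]
 [-2.00272027e-04 -9.99999910e-01 -3.73477013e-04]] -47.58432117504042
```

View pics/w1.png

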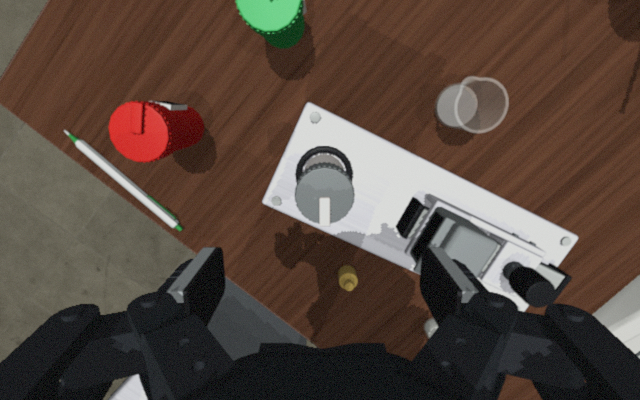

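```bash
python3 - <<'E'
from h import *
p=cv2.imread('pics/w1.png'); crop(p,255,90,415,230,5,'pics/w1c.png')
s=np.load('pics/w1s.npy',allow_pickle=True).item(); c=cam('wrist',s); d=np.load('pics/w1.npy')
print(onz(c,325,190,.096), atd(c,335,190,d[190,335]))
E
```

```text
[0.47036046 0.15921698 0.096     ] [0.475333   0.15387358 0.09623943]
```

View pics/w1c.png

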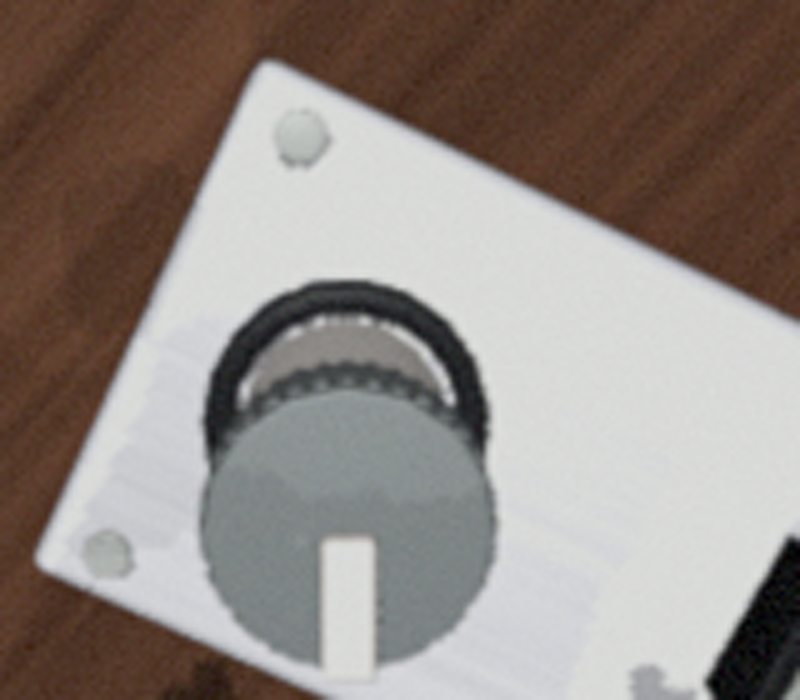

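```bash
python3 - <<'E'
from h import *
s=np.load('pics/w1s.npy',allow_pickle=True).item(); c=cam('wrist',s)
f=lambda x,y:(255+x/5-.4,90+y/5-.4)
g=lambda x,y,z:onz(c,*f(x,y),z)
ang=lambda a,b:np.degrees(np.arctan2(*(b-a)[[1,0]]))
C=g(348.5,530,.096);print('cap',C, np.linalg.norm(g(202,530,.096)-g(495,530,.096)),np.linalg.norm(g(348,390,.096)-g(348,668,.096)))
print('ring',g(347,420,.020), 'ring diam',np.linalg.norm(g(205,420,.02)-g(489,420,.02)), 'top edge', g(347,281,.02))
a,b=g(349,535,.1),g(349.5,682,.1); print('rib',ang(a,b), 'cap->rib end',ang(C,b))
print('left edge',ang(g(38,555,.012),g(255,80,.012)),'top edge',ang(g(275,62,.012),g(800,320,.012)))
E
```

```text
cap [0.4668906  0.15672328 0.096     ] 0.04302867052032697 0.04233568386367373
ring [0.46781931 0.15717652 0.02      ] ring diam 0.05426813426662253 top edge [0.48729118 0.17506082 0.02      ]
rib -137.22724655523973 cap->rib end -137.1170097605717
left edge 16.512748180612448 top edge -72.92374270993098
```

```bash
for i in 1 2; do python3 -m pendant '[[85,[0,0,0],[0,-0.125,0]],[85,[0,0,0],[0,-0.125,0]],[85,[0,0,0],[0,-0.125,0]],[85,[0,0,0],[0,-0.125,0]],[85,[0,0,0],[0,-0.125,0]]]'; done;  python3 -m pendant '[[85,[0,0,0],[0,0,0]],[85,[0,0,0],[0,0,0]]]'
python3 - <<'E'
from h import *
s=robot.sense(); p,d=robot.capture('wrist'); cv2.imwrite('pics/w2.png',p); np.save('pics/w2.npy',d)
np.save('pics/w2s.npy',s,allow_pickle=True)
c=cam('wrist',s); u,v=proj(c,[.466,.1565,.096]); print(u,v)
M=quat(s['ee_rot']).as_matrix(); print(s['tool_pos'],np.degrees(np.arctan2(M[1,0],M[0,0])))
x0,y0=int(u)-80,int(v)-65; print(x0,y0); crop(p,x0,y0,x0+160,y0+140,5,'pics/w2c.png')
E
```

```text
clock: 3.12
tool_pos: [0.4623, 0.1577, 0.3601]
ee_rot: [-0.704, 0.704, -0.067, 0.067]
wrist_force: [-0.4, 0.9, 0.2]
finger_gap: 0.997
clock: 3.53
tool_pos: [0.4623, 0.1577, 0.3601]
ee_rot: [-0.69, 0.69, 0.152, -0.152]
wrist_force: [0.2, 0.3, -0.7]
finger_gap: 0.995
clock: 3.7
tool_pos: [0.4623, 0.1577, 0.3602]
ee_rot: [-0.691, 0.691, 0.148, -0.148]
wrist_force: [0.9, 0.2, 0.9]
finger_gap: 0.996
325.51609404826655 200.34375466228235
[0.46231377 0.1576627  0.3601681 ] 24.20821026385436
245 135
```

View pics/w2c.png

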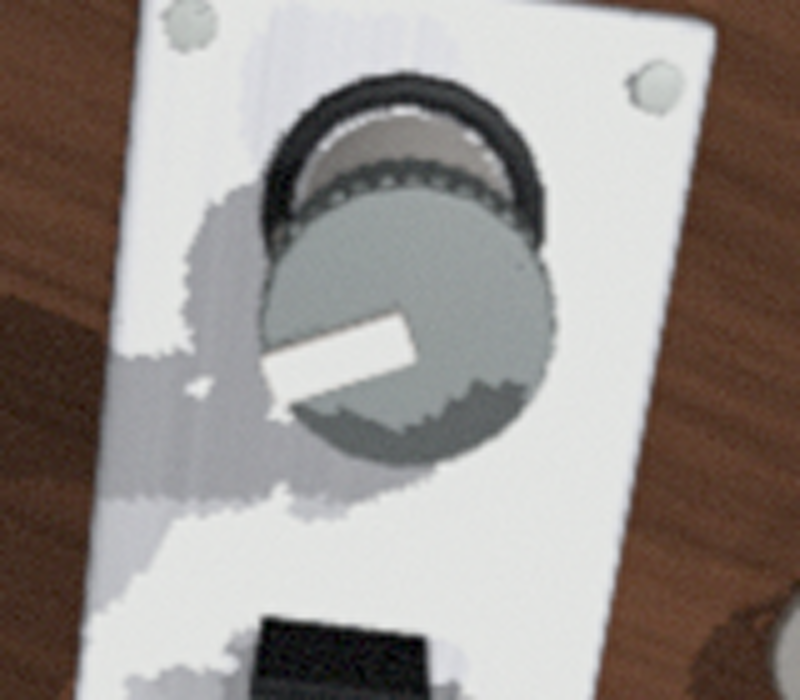

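View pics/w2.png

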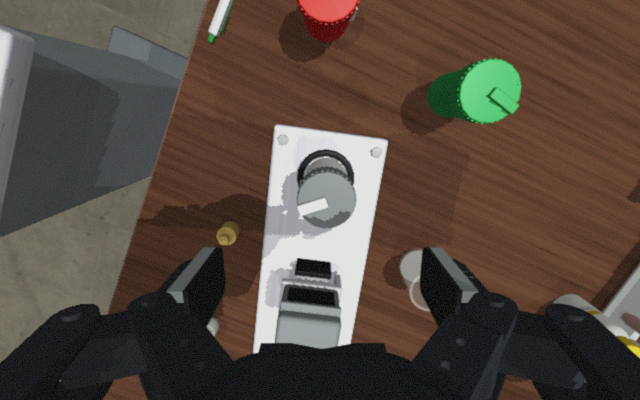

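```bash
python3 - <<'E'
from h import *
s1=np.load('pics/w1s.npy',allow_pickle=True).item(); c1=cam('wrist',s1)
s2=np.load('pics/w2s.npy',allow_pickle=True).item(); c2=cam('wrist',s2)
g1=lambda x,y,z:onz(c1,255+x/5-.4,90+y/5-.4,z)
g2=lambda x,y,z:onz(c2,245+x/5-.4,135+y/5-.4,z)
ang=lambda a,b:np.degrees(np.arctan2(*(b-a)[[1,0]]))
P1=g1(348.5,530,.096);P2=g2(408.5,327,.096); print(P1,P2)
q1=g1(347,281,.02); q2=g2(406,73,.02); print(q1,q2)
print('rib',ang(g2(408.5,333.5,.1),g2(273,380,.1)),'L',ang(g2(140,0,.012),g2(76,700,.012)),'R',ang(g2(714,40,.012),g2(597,690,.012)))
R1=quat(s1['ee_rot']).as_matrix()[:2][:,[0,2]];R2=quat(s2['ee_rot']).as_matrix()[:2][:,[0,2]]
A=np.block([[np.eye(2),R1],[np.eye(2),R2]]); x=np.linalg.solve(A,np.r_[P1[:2],P2[:2]]); print('p',x[:2],'e(tool x,z)',x[2:])
E
```

```text
[0.4643522  0.15685342 0.096     ] [0.46641803 0.15697796 0.096     ]
[0.4846649  0.17512454 0.02      ] [0.45550087 0.18228459 0.02      ]
rib -136.04338791054036 L -73.28716265422796 R -73.04898046787709
p [0.46529908 0.1583428 ] e(tool x,z) [ 0.00046089 -0.00170364]
```

```bash
python3 - <<'E'
from h import *
for i in range(3): print(robot.get_calibration('wrist')['mount'][:3].round(5).tolist(), robot.get_calibration('top')['eye'])
E
```

```text
[[1.0, 0.00072, 0.0014, 5e-05], [-0.00115, -0.26706, 0.96368, 0.03024], [0.00106, -0.96368, -0.26706, 0.06543]] [0.43400417 0.13345262 0.92165341]
[[1.0, 0.00072, 0.0014, 5e-05], [-0.00115, -0.26706, 0.96368, 0.03024], [0.00106, -0.96368, -0.26706, 0.06543]] [0.43400417 0.13345262 0.92165341]
[[1.0, 0.00072, 0.0014, 5e-05], [-0.00115, -0.26706, 0.96368, 0.03024], [0.00106, -0.96368, -0.26706, 0.06543]] [0.43400417 0.13345262 0.92165341]
```

```bash
for i in 1 2; do python3 -m pendant '[[85,[0,0,0],[0,0.125,0]],[85,[0,0,0],[0,0.125,0]],[85,[0,0,0],[0,0.125,0]],[85,[0,0,0],[0,0.125,0]],[85,[0,0,0],[0,0.125,0]]]'; done;  python3 -m pendant '[[85,[1.7,0,2.1],[0,0,0]],[85,[0,25,0],[0,0,0]],[85,[0,25,0],[0,0,0]],[85,[0,25,0],[0,0,0]],[85,[0,0,0],[0,0,0]]]'
python3 - <<'E'
from h import *
s=robot.sense(); p,d=robot.capture('wrist'); cv2.imwrite('pics/w3.png',p)
M=quat(s['ee_rot']).as_matrix(); print(s['tool_pos'],np.degrees(np.arctan2(M[1,0],M[0,0])),M[:,1])
E
```

```text
clock: 4.17
tool_pos: [0.4623, 0.1577, 0.3603]
ee_rot: [-0.703, 0.703, -0.074, 0.074]
wrist_force: [0.2, -0.1, 0.1]
finger_gap: 0.995
clock: 4.58
tool_pos: [0.4623, 0.1577, 0.3603]
ee_rot: [-0.646, 0.646, -0.287, 0.287]
wrist_force: [0.1, 0.1, -0.1]
finger_gap: 0.998
clock: 5.0
tool_pos: [0.4641, 0.1575, 0.2806]
ee_rot: [-0.646, 0.65, -0.285, 0.281]
wrist_force: [-0.9, -0.1, -0.2]
finger_gap: 0.999
[0.46412    0.15748869 0.28064756] -47.172684948293096 [-0.00621515 -0.00212474 -0.99997843]
```

View pics/w3.png

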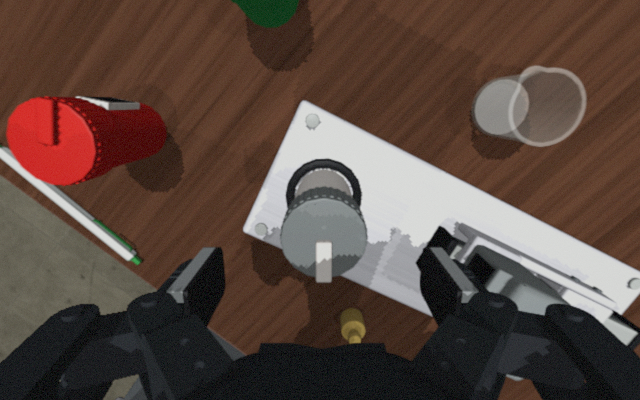

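```bash
python3 -m pendant '[[85,[0,20,0],[0,0,0]],[85,[0,20,0],[0,0,0]],[85,[0,0,0],[0,0,0]],[85,[0,0,0],[0,0,0]]]'
python3 - <<'E'
from h import *
s=robot.sense(); p,d=robot.capture('wrist'); cv2.imwrite('pics/w4.png',p)
M=quat(s['ee_rot']).as_matrix(); print(s['tool_pos'],np.degrees(np.arctan2(M[1,0],M[0,0])),M[:,1])
E
```

```text
clock: 5.38
tool_pos: [0.4652, 0.1579, 0.2464]
ee_rot: [-0.648, 0.648, -0.284, 0.283]
wrist_force: [1.0, -0.0, 0.7]
finger_gap: 0.996
[0.46516366 0.15787901 0.24638208] -47.271676704623516 [-6.07294890e-05 -9.08402397e-05 -9.99999994e-01]
```

View pics/w4.png

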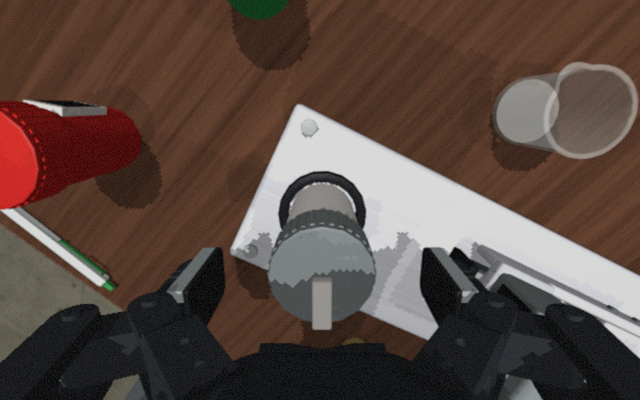

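```bash
python3 -m pendant '[[85,[0,10,0],[0,0,0]],[60,[0,0,0],[0,0,0]],[50,[0,0,0],[0,0,0]],[46,[0,0,0],[0,0,0]],[46,[0,0,0],[0,0,0]]]';python3 -m pendant '[[44,[0,0,0],[0,0,0]],[42,[0,0,0],[0,0,0]],[40,[0,0,0],[0,0,0]],[40,[0,0,0],[0,0,0]],[40,[0,0,0],[0,0,0]]]'
python3 - <<'E'
from h import *
s=robot.sense(); p,d=robot.capture('wrist'); cv2.imwrite('pics/w5.png',p)
M=quat(s['ee_rot']).as_matrix(); print(s['tool_pos'],np.degrees(np.arctan2(M[1,0],M[0,0])),M[:,1],s['wrist_force'],s['moment'],s['finger_gap']*85.4)
E
```

```text
clock: 5.85
tool_pos: [0.4651, 0.1579, 0.2357]
ee_rot: [0.648, -0.648, 0.284, -0.284]
wrist_force: [0.5, -0.3, -0.1]
finger_gap: 0.539
clock: 6.27
tool_pos: [0.4651, 0.158, 0.2359]
ee_rot: [0.648, -0.647, 0.284, -0.284]
wrist_force: [-3.0, 0.8, 5.0]
finger_gap: 0.503
[0.4650654  0.1579531  0.23591602] -47.31771878817183 [ 6.58461249e-04  5.20643764e-04 -9.99999648e-01] [-2.96759801  0.84439983  4.98659592] [ 0.12318116  0.41001302 -0.02693024] 42.92178470760076
```

View pics/w5.png

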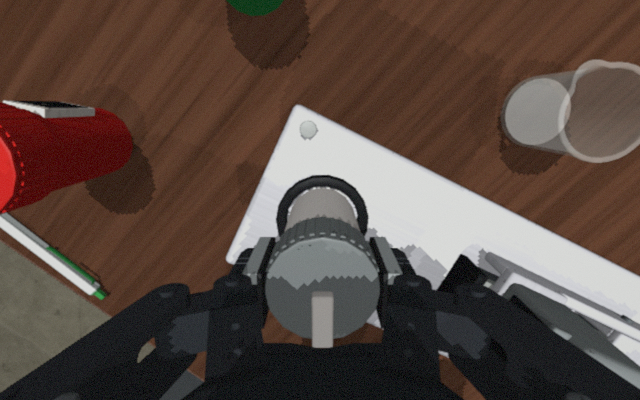

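```bash
python3 -m pendant '[[40,[0,0,0],[0,-0.08,0]],[40,[0,0,0],[0,-0.08,0]],[40,[0,0,0],[0,-0.08,0]],[40,[0,0,0],[0,-0.08,0]],[40,[0,0,0],[0,-0.08,0]]]';python3 -m pendant '[[40,[0,0,0],[0,-0.08,0]],[40,[0,0,0],[0,-0.08,0]],[40,[0,0,0],[0,-0.08,0]],[40,[0,0,0],[0,-0.08,0]],[40,[0,0,0],[0,-0.08,0]]]';python3 -m pendant '[[40,[0,0,0],[0,-0.08,0]],[40,[0,0,0],[0,-0.08,0]],[40,[0,0,0],[0,-0.08,0]],[40,[0,0,0],[0,-0.073,0]],[40,[0,0,0],[0,0,0]]]'
python3 -m pendant '[[40,[0,0,0],[0,0,0]]]'
python3 - <<'E'
from h import *
s=robot.sense(); p,d=robot.capture('wrist'); cv2.imwrite('pics/w6.png',p)
p,d=robot.capture('scene'); cv2.imwrite('pics/s6.png',p); crop(p,240,160,450,330,3.5,'pics/s6c.png')
M=quat(s['ee_rot']).as_matrix(); print(s['tool_pos'],np.degrees(np.arctan2(M[1,0],M[0,0])),M[:,1],s['wrist_force'],s['moment'],s['finger_gap']*85.4)
E
```

```text
clock: 6.73
tool_pos: [0.4653, 0.1578, 0.2359]
ee_rot: [0.692, -0.691, 0.148, -0.149]
wrist_force: [0.2, -0.2, 4.6]
finger_gap: 0.5
clock: 7.15
tool_pos: [0.4653, 0.1579, 0.2359]
ee_rot: [0.707, -0.707, 0.007, -0.008]
wrist_force: [1.3, -0.3, 4.3]
finger_gap: 0.498
clock: 7.57
tool_pos: [0.4653, 0.1579, 0.2359]
ee_rot: [0.7, -0.7, -0.103, 0.102]
wrist_force: [-0.0, -0.1, 5.3]
finger_gap: 0.497
clock: 7.65
tool_pos: [0.4653, 0.1579, 0.2359]
ee_rot: [0.7, -0.7, -0.101, 0.1]
wrist_force: [0.3, 0.2, 5.7]
finger_gap: 0.5
[0.46530464 0.15788755 0.23589532] 16.316455425663495 [ 1.38226746e-03  2.09382391e-04 -9.99999023e-01] [0.29707309 0.18536026 5.74340174] [ 0.00373505 -0.09451871  0.06543399] 42.68235188523512
```

View pics/w6.png

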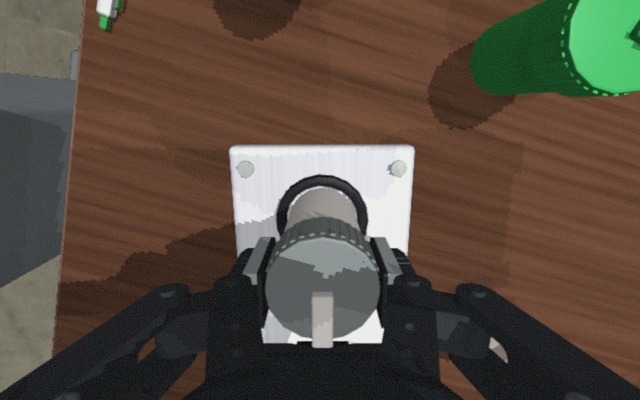

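View pics/s6c.png

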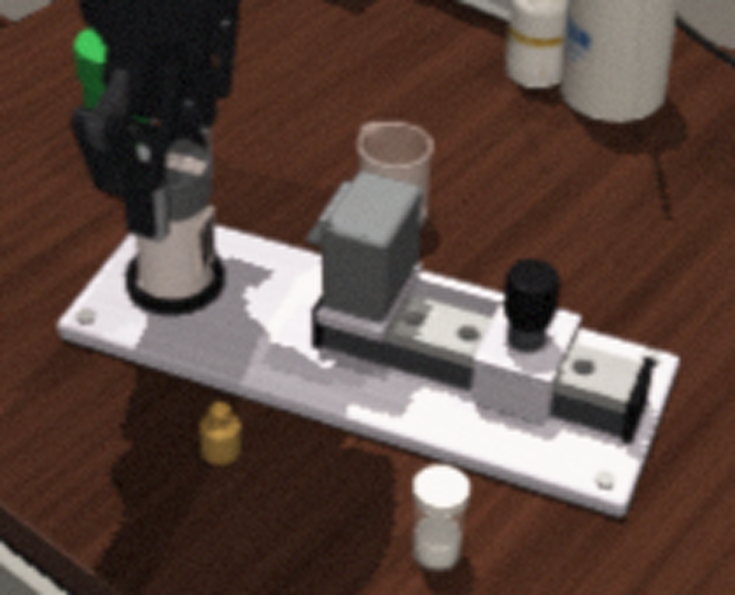

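```bash
python3 - <<'E'
from h import *
p=cv2.imread('pics/w6.png'); crop(p,225,140,425,290,4,'pics/w6a.png'); crop(p,290,270,360,355,8,'pics/w6b.png')
E
```

```text
(no output)
```

View pics/w6a.png

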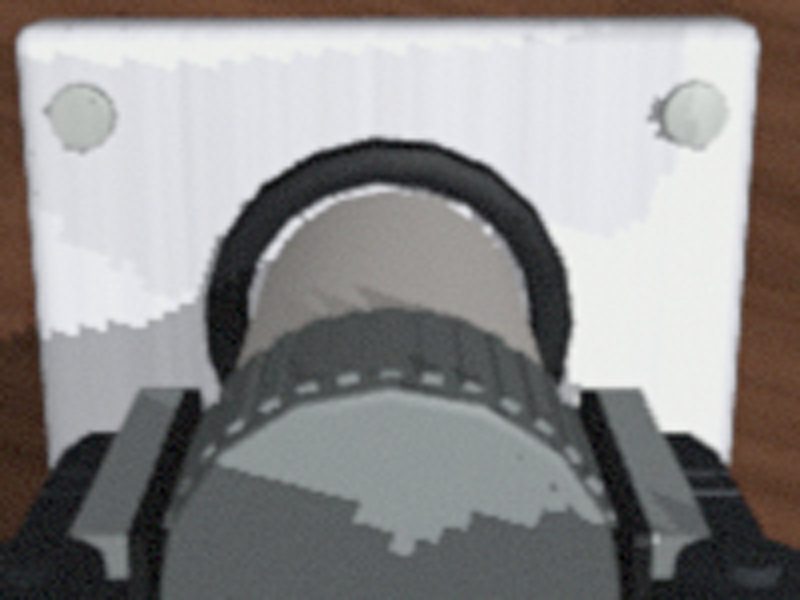

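View pics/w6b.png

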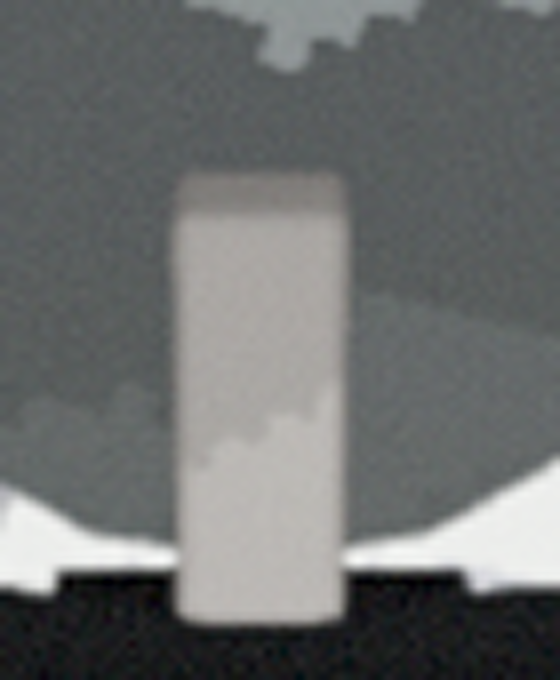

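```bash
python3 - <<'E'
from h import *
c=cam('wrist')
g=lambda x,y,z:onz(c,225+x/4-.4,140+y/4-.4,z)
h=lambda x,y,z:onz(c,290+x/8-.45,270+y/8-.45,z)
ang=lambda a,b:np.degrees(np.arctan2(*(b-a)[[1,0]]))
M=c[2]; print('tool yaw',np.degrees(np.arctan2(M[1,0],M[0,0])))
print('screws',ang(g(82,118,.013),g(695,114,.013)),np.linalg.norm(g(82,118,.013)-g(695,114,.013)))
print('end',ang(g(30,20,.012),g(745,18,.012)))
print('L',ang(g(22,80,.012),g(50,440,.012))+90,'R',ang(g(754,80,.012),g(733,440,.012))+90)
print('rib',ang(h(261.5,213,.1),h(260.5,620,.1))+90, ang(h(176,213,.1),h(176,620,.1))+90,ang(h(347,213,.1),h(345,620,.1))+90)
print('ringtop',g(390,140,.02))
E
```

```text
tool yaw 16.33973847889068
screws 16.690364275974826 0.09070738204406092
end 16.481745130839325
L 16.504018504163994 R 17.240653156763855
rib 16.224072443864827 15.853026624361362 16.59519164400743
ringtop [0.45864718 0.18392134 0.02      ]
```

```bash
python3 -m pendant '[[40,[0,0,0],[0,-0.008,0]],[40,[0,0,0],[0,0,0]],[50,[0,0,0],[0,0,0]],[65,[0,0,0],[0,0,0]],[80,[0,0,0],[0,0,0]]]';python3 -m pendant '[[85,[0,0,0],[0,0,0]],[85,[0,-20,0],[0,0,0]],[85,[0,-40,0],[0,0,0]],[85,[0,-40,0],[0,0,0]],[85,[0,-20,0],[0,0,0]]]';
python3 -m pendant '[[85,[0,0,0],[0,0,0]],[85,[0,0,0],[0,0,0]]]'
python3 - <<'E'
from h import *
s=robot.sense(); p,d=robot.capture('wrist'); cv2.imwrite('pics/w7.png',p)
np.save('pics/w7s.npy',s,allow_pickle=True)
crop(p,235,120,405,245,4.7,'pics/w7a.png')
M=quat(s['ee_rot']).as_matrix(); print(s['tool_pos'],np.degrees(np.arctan2(M[1,0],M[0,0])),M[:,1],s['wrist_force'])
E
```

```text
clock: 8.17
tool_pos: [0.4649, 0.1578, 0.2349]
ee_rot: [-0.699, 0.7, 0.103, -0.104]
wrist_force: [0.1, -0.6, 0.1]
finger_gap: 0.849
clock: 8.58
tool_pos: [0.465, 0.1579, 0.3596]
ee_rot: [0.7, -0.699, -0.105, 0.102]
wrist_force: [0.4, 0.6, -0.2]
finger_gap: 0.994
clock: 8.75
tool_pos: [0.4653, 0.1579, 0.3563]
ee_rot: [0.7, -0.699, -0.105, 0.103]
wrist_force: [-0.2, 0.2, -0.6]
finger_gap: 0.997
[0.46526439 0.15793083 0.35633909] 16.877994557119088 [ 2.02832344e-03  6.43419883e-04 -9.99997736e-01] [-0.17869348  0.16543283 -0.61397969]
```

View pics/w7.png

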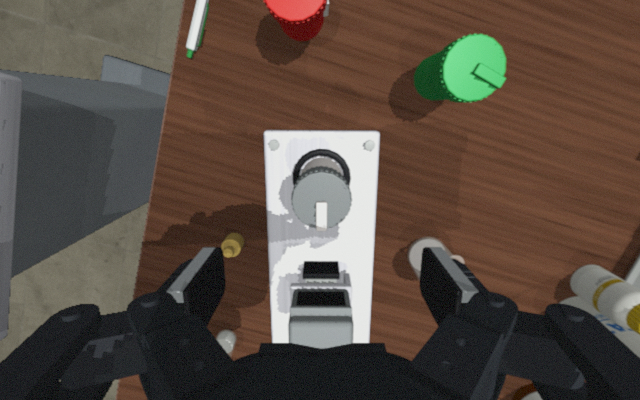

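View pics/w7a.png

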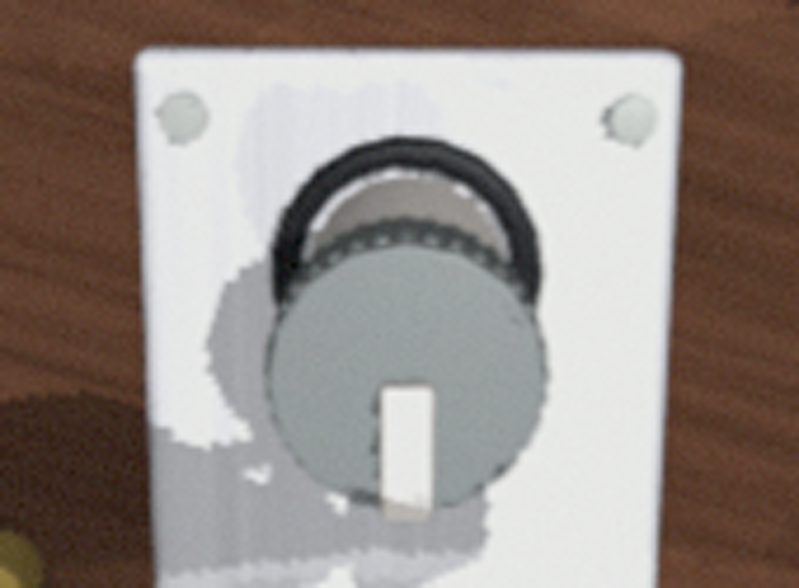

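```bash
python3 -m pendant '[[85,[0,0,-39.6],[0,0,0]],[85,[0,0,-39.6],[0,0,0]],[85,[0,0,-39.6],[0,0,0]],[85,[0,0,-39.6],[0,0,0]],[85,[-0.8,0,-39.6],[0,0,0]]]';
python3 -m pendant '[[85,[0,0,0],[0,0,0]],[85,[0,0,0],[0,0,0]],[85,[0,0,0],[0,0,0]]]'
python3 - <<'E'
from h import *
s=robot.sense(); p,d=robot.capture('wrist'); cv2.imwrite('pics/w8.png',p);np.save('pics/w8.npy',d)
np.save('pics/w8s.npy',s,allow_pickle=True)
c=cam('wrist',s)
print(proj(c,[.5222,-.032,.088]),proj(c,[.5222,-.032,.0]))
M=quat(s['ee_rot']).as_matrix(); print(s['tool_pos'],np.degrees(np.arctan2(M[1,0],M[0,0])),M[:,1],s['joints'])
E
```

```text
clock: 9.22
tool_pos: [0.5218, -0.0336, 0.3535]
ee_rot: [0.7, -0.699, -0.103, 0.105]
wrist_force: [1.0, 0.4, -0.2]
finger_gap: 0.996
clock: 9.47
tool_pos: [0.5216, -0.0318, 0.3539]
ee_rot: [0.7, -0.699, -0.103, 0.104]
wrist_force: [-0.2, -0.4, 0.5]
finger_gap: 0.997
(np.float64(322.6218570830733), np.float64(197.27902129411376)) (np.float64(322.5506079993903), np.float64(173.57151985036867))
[ 0.52160558 -0.03180977  0.35391539] 16.846808051408495 [-2.35896668e-03  4.68282056e-04 -9.99997108e-01] [-6.09780297e-02  9.47571007e-03 -2.79091256e-03  1.56091283e+00
  3.23655707e-04  1.21578684e+00]
```

View pics/w8.png

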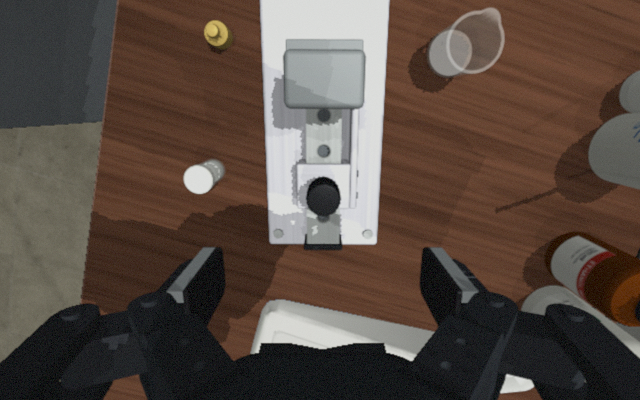

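```bash
python3 -m pendant '[[85,[0,25,0],[0,0,0]],[85,[0,25,0],[0,0,0]],[85,[0,25,0],[0,0,0]],[85,[0,20,0],[0,0,0]],[85,[0,0,0],[0,0,0]]]';
python3 -m pendant '[[85,[0,14,0],[0,0,0]],[85,[0,14,0],[0,0,0]],[60,[0,0,0],[0,0,0]],[60,[0,0,0],[0,0,0]]]';
python3 - <<'E'
from h import *
s=robot.sense(); p,d=robot.capture('wrist'); cv2.imwrite('pics/w9.png',p)
p,d=robot.capture('scene'); crop(p,240,130,450,330,3,'pics/s9.png')
M=quat(s['ee_rot']).as_matrix(); print(s['tool_pos'],np.degrees(np.arctan2(M[1,0],M[0,0])),M[:,1],s['wrist_force'])
E
```

```text
clock: 9.93
tool_pos: [0.5204, -0.0302, 0.2559]
ee_rot: [0.7, -0.699, -0.103, 0.107]
wrist_force: [-1.3, 0.0, 0.3]
finger_gap: 0.997
clock: 10.27
tool_pos: [0.5217, -0.031, 0.233]
ee_rot: [0.699, -0.699, -0.104, 0.104]
wrist_force: [0.3, 0.4, 0.5]
finger_gap: 0.743
[ 0.52169645 -0.03100468  0.2329661 ] 16.976755875820047 [-3.12028419e-04  1.10463390e-04 -9.99999945e-01] [0.27009943 0.3725435  0.47116138]
```

View pics/w9.png

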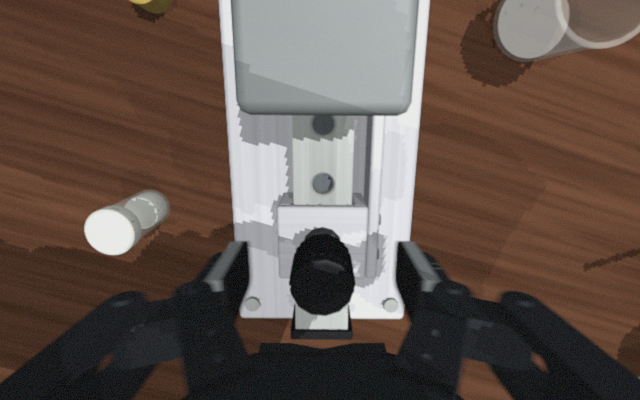

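View pics/s9.png

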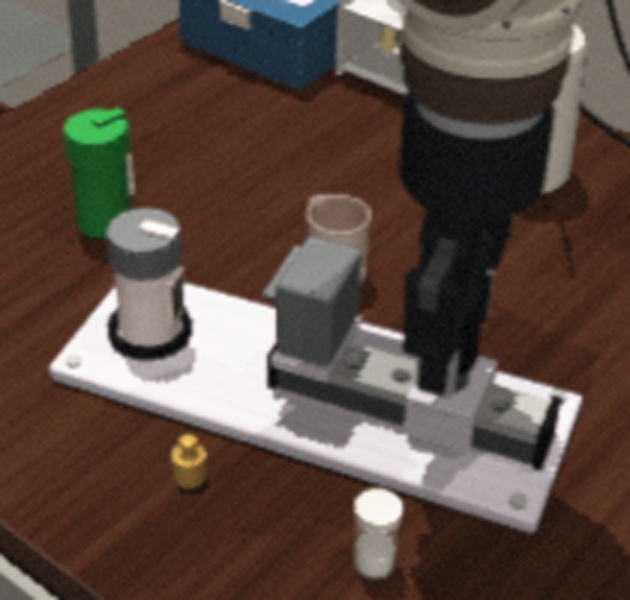

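```bash
python3 -m pendant '[[40,[0,0,0],[0,0,0]],[32,[0,0,0],[0,0,0]],[28,[0,0,0],[0,0,0]],[26,[0,0,0],[0,0,0]],[24,[0,0,0],[0,0,0]]]';
python3 -m pendant '[[15,[0,0,0],[0,0,0]],[15,[0,0,0],[0,0,0]],[15,[0,0,0],[0,0,0]],[15,[0,0,0],[0,0,0]]]';python3 - <<'E'
from h import *
s=robot.sense(); print(s['tool_pos'],s['wrist_force'],s['moment'],s['finger_gap']*85.4)
E
```

```text
clock: 10.78
tool_pos: [0.5217, -0.0319, 0.2328]
ee_rot: [-0.699, 0.7, 0.104, -0.104]
wrist_force: [-2.7, -0.9, 4.4]
finger_gap: 0.289
clock: 11.12
tool_pos: [0.5217, -0.0319, 0.2329]
ee_rot: [-0.699, 0.699, 0.104, -0.104]
wrist_force: [-3.9, -0.8, 5.8]
finger_gap: 0.281
[ 0.52172795 -0.03192636  0.23294527] [-3.85317423 -0.82164842  5.78320924] [-0.11519283  0.63391527  0.03413181] 23.991895972728738
```

```bash
python3 -m pendant '[[15,[0,-4,0],[0,0,0]],[15,[0,-4,0],[0,0,0]],[15,[0,-3.5,0],[0,0,0]],[15,[0,0,0],[0,0,0]],[15,[0,0,0],[0,0,0]]]';python3 - <<'E'
from h import *
s=robot.sense(); p,d=robot.capture('scene'); crop(p,300,170,430,310,4,'pics/s10.png');cv2.imwrite('pics/s10f.png',p)
p,d=robot.capture('wrist');cv2.imwrite('pics/w10.png',p)
print(s['tool_pos'],s['wrist_force'],s['moment'],s['finger_gap']*85.4)
E
```

```text
clock: 11.53
tool_pos: [0.5218, -0.0318, 0.2432]
ee_rot: [0.699, -0.699, -0.104, 0.104]
wrist_force: [2.3, -1.0, -10.3]
finger_gap: 0.285
[ 0.52175092 -0.03184906  0.24324615] [  2.31611519  -0.95387198 -10.34845054] [-0.16638813 -0.55408023 -0.0014967 ] 24.325944810707206
```

View pics/s10.png

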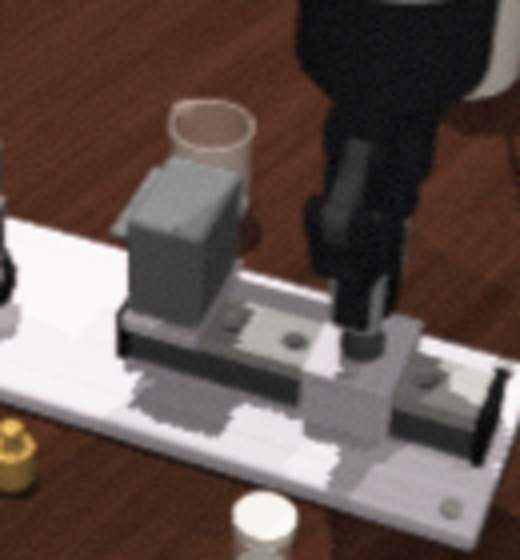

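View pics/w10.png

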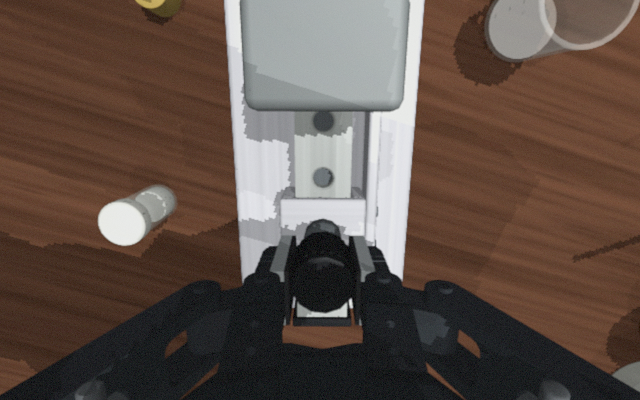

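```bash
python3 -m pendant '[[15,[0,-1.3,0],[0,0,0]],[15,[0,0,5],[0,0,0]],[15,[0,0,5],[0,0,0]],[15,[0,0,5],[0,0,0]],[15,[0,0,0],[0,0,0]]]';python3 - <<'E'
from h import *
s=robot.sense(); d=s['tool_pos']-np.array([.52175,-.03185,.24325]); y=np.array([-.2874,.9578]); x=np.array([.9578,.2874])
print('along',d[:2]@y,'side',d[:2]@x,d[2],s['wrist_force'],s['moment'],s['finger_gap']*85.4)
E
```

```text
clock: 12.05
tool_pos: [0.5171, -0.0165, 0.245]
ee_rot: [0.7, -0.699, -0.104, 0.104]
wrist_force: [1.2, 2.8, -11.3]
finger_gap: 0.288
along 0.016076511373053222 side -4.8000832950345905e-05 0.00176201152170255 [  1.17584513   2.84858647 -11.33616044] [ 0.39198643 -0.18510012  0.01170437] 24.61548390853565
```

```bash
python3 -m pendant '[[15,[0,0,5],[0,0,0]],[15,[0,0,5],[0,0,0]],[15,[0,0,5],[0,0,0]],[15,[0,0,0],[0,0,0]],[15,[0,0,0],[0,0,0]]]';python3 - <<'E'
from h import *
s=robot.sense(); d=s['tool_pos']-np.array([.52175,-.03185,.24325]); y=np.array([-.2874,.9578]); x=np.array([.9578,.2874])
print('along',d[:2]@y,'side',d[:2]@x,d[2],s['wrist_force'],s['moment'],s['finger_gap']*85.4)
p,d=robot.capture('wrist');cv2.imwrite('pics/w11.png',p)
E
```

```text
clock: 12.47
tool_pos: [0.5129, -0.0026, 0.2451]
ee_rot: [0.7, -0.699, -0.104, 0.104]
wrist_force: [1.6, 1.1, -11.9]
finger_gap: 0.282
along 0.030577918628119552 side -2.8326630798756497e-05 0.0018201225408368549 [  1.57999355   1.13169773 -11.94799725] [ 0.39527112 -0.30726509 -0.0253046 ] 24.048144524080517
```

View pics/w11.png

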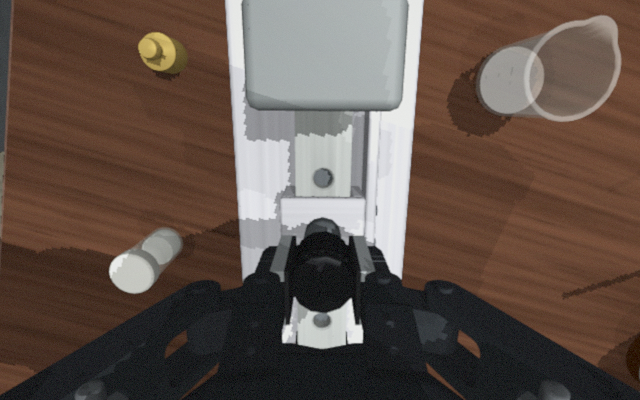

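```bash
python3 -m pendant '[[15,[0,0,-0.5],[0,0,0]],[15,[0,4,0],[0,0,0]],[15,[0,4,0],[0,0,0]],[15,[0,3,0],[0,0,0]],[15,[0,0,0],[0,0,0]]]';python3 -m pendant '[[15,[0,1,0],[0,0,0]],[15,[0,0.8,0],[0,0,0]],[15,[0,0,0],[0,0,0]],[15,[0,0,0],[0,0,0]]]';python3 - <<'E'
from h import *
s=robot.sense(); d=s['tool_pos']-np.array([.52175,-.03185,.23294]); y=np.array([-.2874,.9578]); x=np.array([.9578,.2874])
print('along',d[:2]@y,'side',d[:2]@x,d[2],s['wrist_force'],s['moment'],s['finger_gap']*85.4)
E
```

```text
clock: 12.93
tool_pos: [0.5133, -0.0037, 0.2336]
ee_rot: [-0.699, 0.699, 0.104, -0.104]
wrist_force: [-0.2, 1.2, -6.3]
finger_gap: 0.287
clock: 13.27
tool_pos: [0.5133, -0.0037, 0.233]
ee_rot: [-0.699, 0.7, 0.104, -0.104]
wrist_force: [-2.0, -0.0, 1.6]
finger_gap: 0.281
along 0.029410122928117007 side -4.284137745585649e-05 3.8237545001318374e-05 [-2.03983789 -0.00503379  1.63329896] [ 0.02832493  0.64991903 -0.04196117] 23.962873716141047
```

```bash
python3 -m pendant '[[15,[0,0.5,0],[0,0,0]],[15,[0,0,0],[0,0,0]],[15,[0,0,0],[0,0,0]],[15,[0,0,0],[0,0,0]]]';python3 - <<'E'
from h import *
s=robot.sense(); d=s['tool_pos']-np.array([.52175,-.03185,.23294]); y=np.array([-.2874,.9578]); x=np.array([.9578,.2874])
print('along',d[:2]@y,'side',d[:2]@x,d[2],s['wrist_force'],s['moment'],s['finger_gap']*85.4)
p,d=robot.capture('scene'); crop(p,240,170,430,320,4,'pics/s12.png')
p,d=robot.capture('top'); crop(p,270,155,430,265,5,'pics/t12.png')
p,d=robot.capture('wrist');cv2.imwrite('pics/w12.png',p)
E
```

```text
clock: 13.6
tool_pos: [0.5133, -0.0037, 0.2329]
ee_rot: [-0.699, 0.7, 0.104, -0.104]
wrist_force: [-4.6, 0.5, 6.3]
finger_gap: 0.288
along 0.029403437432164586 side -4.5862109039046105e-05 3.207400772503588e-06 [-4.57568954  0.51725741  6.25038877] [-0.08436456  1.07908784  0.00205093] 24.55578009385135
```

View pics/s12.png

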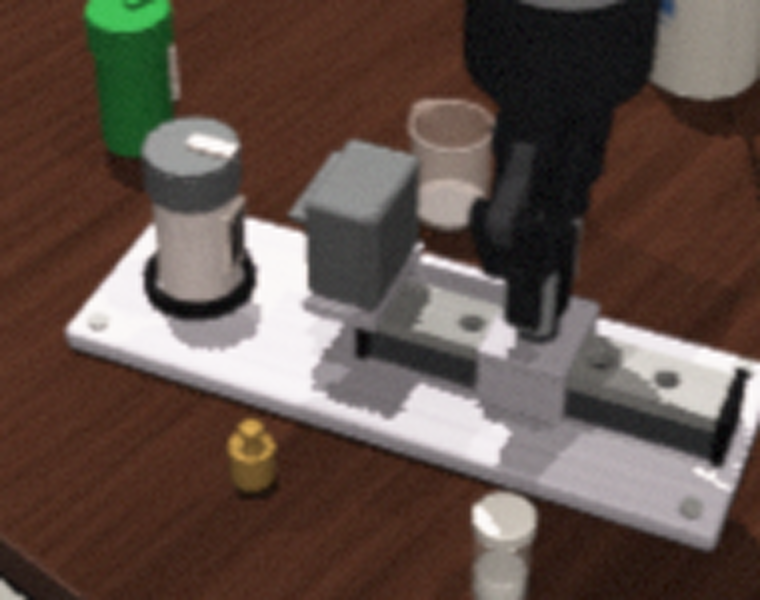

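View pics/t12.png

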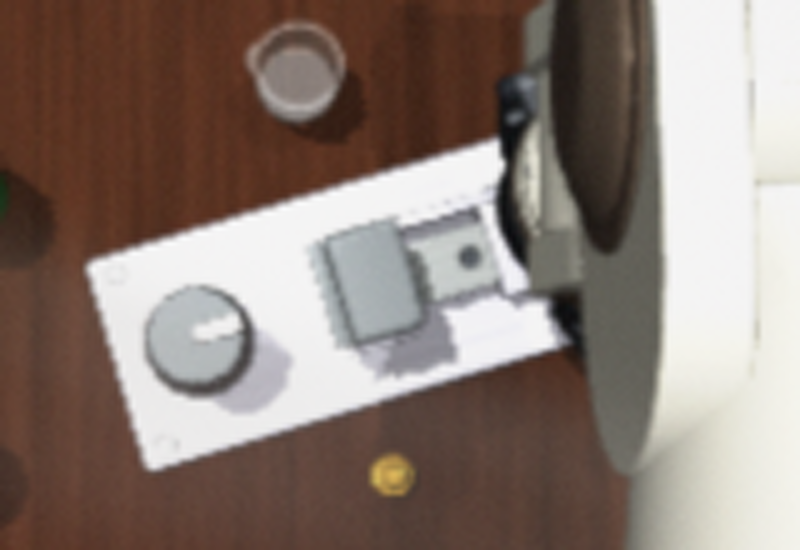

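View pics/w12.png

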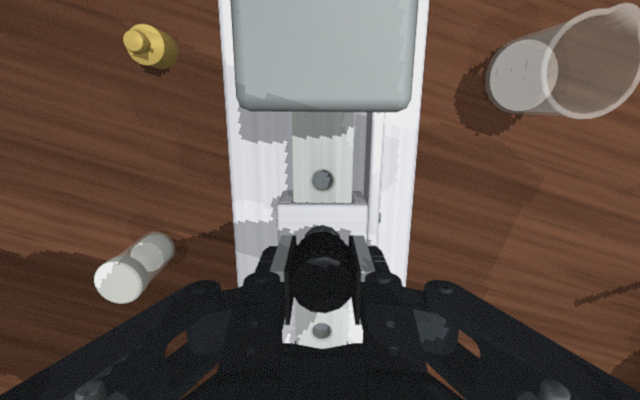

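```bash
python3 -c "
from plant import robot
print(robot.sense()['wrist_force']); print(robot.finish_job())"
```

```text
[-5.11462412 -0.26231549  6.27744568]
the job is handed in; nothing more can be done
None
```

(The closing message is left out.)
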